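# Clamp a round former centred in the V jig

### The arm

A 6-joint arm with a two-finger parallel gripper is mounted at the origin on a cart in front of the work surface, level with it; the furniture and walls round the work are solid. World frame = base frame: x ahead of the robot, y to its left, z up, the work surface at z = 0. Lengths are in m, angles in rad, forces in N, time in s.
With the tool pointing down it reaches from about 0.425 to 0.95 m from the base axis. Payload 3.5 kg.
Tool frame: the origin (TCP) lies at the very end of the fingers, on their centre line; the grasp point (between the pads) lies 19 mm behind it; z points along the fingers, y is the direction in which the jaws open and shut (so a half turn about z gives the same grasp; the last joint's range is limited). The gripper opens to 85 mm and grips with 20 to 120 N. Pads are 22 mm wide; open, the fingers measure 114 mm over their backs; the gripper's body (76 mm by 85 mm) begins 54 mm behind the grasp point. The pads swing forward as they close: fully open they stand 13 mm farther back than shut.
Start: joints at [1.044, 0.286, 1.577, -0, 1.279, -0.15], TCP at [0.248, 0.628, 0.231] pointing down, gripper open.
Joint ranges: [-2.77, 2.77], [-0.9, 2.22], [0.21, 2.48], [-1.53, 4.67], [0.24, 2.81], [-2.84, 2.84]. Speed limits (rad/s): [2.79, 2.79, 3.14, 3.14, 3.14, 3.14].

### API

Orientations are given as a unit quaternion [x, y, z, w].
In Python, from plant import get_state, read_camera, get_calibration, ticket, search_frame, cut_out, pinpoint gives the robot as it stands.
- The arm moves only by the tool move_arm, never from a script. Its argument "plan" is a list that holds one entry, the list of rows, each a list of 7 numbers: the turn, a rotation vector about the tool's x, y, z in degrees, then the shift along the tool's x, y, z in m, then the finger opening in m, from 0 to 0.0854. In form: [[[ax, ay, az, x, y, z, hand], ...]]. A call has exactly 5 rows; each row is the pose to reach, as a shift and turn from the pose measured when the call began, along the tool's axes at that moment; what a row does not reach only later rows make up. A row lasts 1/8 s, in which the tool goes at most 62.5 mm and 10.7 degrees, less where a joint would pass 70% of its speed; a pose out of reach is approached as far as the arm can. A call with a gripper value outside its range is refused whole. The fingers move at their own pace and stop on an object; "force" is the grip in N (left out, the last holds). Time passes only in rows, so rows that repeat a pose let the fingers close, or fill a call up. It gives the time, the measured TCP pose, the force and the opening at its end, in the units of the state.
- get_state(): the state, without advancing time (a new reading comes with each control period).
- read_camera(name): name is "side" or "top" or "wrist"; returns the picture (384x512x3 uint8, red, green, blue); there is no depth.
- get_calibration(name): a dict with "mtx" (3x3 intrinsics, pixels), "extrinsics" (4x4, takes a point from camera to world coordinates); the wrist camera has in their place "hand_eye" (4x4, takes a point from camera to tool coordinates, whose origin is the TCP and whose axes are the flange's). Camera axes: x right, y up, looking along -z (the intrinsics and any distortion apply to the point x, -y, -z); pixel columns grow to the right and rows downward; lengths in m; the calibration is good to about 2 mm. The wrist camera is an equidistant fisheye: a pixel r from the principal point sees the ray r / f radians off the axis. A picture is of the moment at which its call begins: read the wrist's pose just before it. get_calibration takes no time and is no camera call.
- ticket.sign_off(): hands the job in, once; it reports no verdict.
Trained networks look in the newest picture that a camera, given by its name, has taken for a name from the list of things; names that differ only in an ending like _2 or _b are one class to them, and where a whole thing is asked for, a point or a joint stands for the part that bears it (a point fixed in the world has none). Each returns a list of dicts, best first, with "p" (0 to 1); they miss things now and then, are a little off and sometimes report something else, mostly with a low value. They report only what shows in the picture. A call takes as long as a camera call. They do not tell look-alikes from the thing itself.
- search_frame(camera, query): "centre" ([column, row] in pixels, amid what is visible of it).
- cut_out(camera, query): "pixels" (384x512 bool, what is visible of it) and "centre" ([column, row] in pixels, amid what is visible of it).
- pinpoint(camera, query): "centre" ([column, row] in pixels: a listed point, or the origin of a listed thing).
The state is a dict: "time": time; "qpos": joint angles; "dq": joint speeds; "joint_efforts": joint torques, N m; "eef_pos": TCP position; "tcp_rot": TCP orientation; "contact_force": force on the tool from outside, world axes, zero at the start; "wrist_torque": the same for the moment, N m; "opening": opening from 0.0 (shut) to 1.0 (fully open).
Only numpy, scipy, OpenCV 4.12 (cv2) and the standard library are available. Lean on these libraries where they do the work, as an engineer would, in place of code of your own. Each camera call takes 0.05 s, during which the arm holds its last target.

### The job

Stand the thicker of the two round wooden formers upright on the jig's board between the sliding jaw and the V and let go of it, then push the jaw forward so that it slides the former into the V until it sits centred against both faces. Press it home with about 12 N (the weight of 1.2 kg) at the jaw for about a second, never more than 25 N so that the wood is not dented, and leave it upright, centred and at rest with the jaw still up against it. Leave the thinner former and the other things on the table where they are.

Things in the scene. Friction and masses are not known exactly. Their poses are not given: they have to be found in the camera images.
- thick_former: The thicker former: a plain upright wooden cylinder of waxed light wood, 50 mm diameter, 64 mm tall, 0.07 to 0.18 kg. Origin: centre of its underside; z up along its axis. Can be gripped across its diameter.
- thin_former: The thinner former, not to be used: the same plain wooden cylinder but 36 mm diameter, 64 mm tall. The two formers may stand in either of two places to the right of the jig. Origin: centre of its underside.
- jig: The wooden V jig, fixed to the table. Board 300 x 150 x 12 mm. Origin: centre of the board's underside; its x runs along the board from the jaw's end (nearer the robot) to the V, z up. Two guide strips 10 mm wide, 8 high lie along it at y = +-40 (centres), x = -135 to +45 mm. The V at the +x end: 2 upright slippery faces at 90 degrees, 60 high, open to -x, mouth 82 wide at x = 70 (+-14) mm, symmetric about y = 0.
- nominal_seat (a point): Point on the board's top (12 mm above the table), 76 mm from the jig's origin along jig x: where the centre of the thick former's underside would lie, touching both faces, if the V sat in the middle of its slots. The V is bolted tight anywhere within 14 mm of that, nearer or farther along jig x, and its setting is not reported: feel for it. Axes as the jig's.
- jaw: Sliding jaw on the jig: block 26 mm thick (x), 66 wide (y), top 43 mm above the board, flat front (towards the V) and back; on top an 18 mm post with a 25 mm knob, knob top 79 mm above the board, axis 14 mm behind the front. Slides only along jig x with about 3 N friction, stays where left; starts with its front 106 to 136 mm before nominal_seat. Origin: bottom centre of the front face.
- jaw_face (a point): Centre of the jaw's front face, 22 mm above the board's top. Axes as the jig's.
- jaw_back (a point): Centre of the jaw's back face (where it can be pushed), 22 mm above the board's top. Axes as the jig's.
- test_tile: Bystander: small flat glazed test tile 34 x 50 x 9 mm lying between the two formers. Origin: centre of its underside.
- stamp: Bystander: wooden stamp block 34 x 34 x 58 mm, right of the formers. Origin: centre of its underside.
- tape: Bystander: roll of masking tape, 96 mm diameter, 25 mm high, lying flat left of the jig. Origin: centre of its underside.
- ring_cutter: Bystander: steel ring cutter 48 mm diameter, 22 mm high, right of the formers and farther back. Origin: centre of its underside.
Things that resemble listed ones, but are neither listed nor needed, are in the scene too. What is shaped like the thick_former but purple or turquoise is not meant.

How it is judged:
By the outcome, as a careful person would: the job done as asked, in the order asked, and still so for the second after the job is handed in, with the robot touching nothing.
It also fails if it takes over 61 s, if anything falls off the work surface, if the arm or the gripper's body presses on something with over 40 N, if the wrist force passes 120 N, or if a joint passes its speed limit or range.

## Working session

There is one attempt and no reset: what is moved stays moved. The work goes in short steps, Python scripts to look and compute and a tool call to move; the robot and the scene stay as the last step left them, time stands still between calls to the robot, and variables do not carry over. Pictures are saved under pics/ and viewed, and the job is handed in when it is done.

Besides the shell and the picture viewer there is one more tool, called after "Emit:" by a JSON object that holds its "op" and its "data". move_arm: Moves the arm, as the interface text tells. Its arguments: {"type":"object","properties":{"plan":{"type":"array","items":{"type":"array","items":{"type":"array","items":{"type":"number"}}}},"force":{"type":"number"}},"required":["plan"]}

```bash
ls; mkdir -p pics
python3 - <<'E'
from plant import *
import cv2,numpy as np
s=get_state();print(s)
for n in("top","side"):
    im=read_camera(n);cv2.imwrite(f"pics/{n}0.png",im[...,::-1])
    c=get_calibration(n);print(n,c)
    for q in("thick_former","thin_former","jig","jaw","nominal_seat","jaw_face","jaw_back"):
        try:print(q,[(r["p"],np.round(r["centre"],1).tolist()) for r in pinpoint(n,q)[:4]])
        except Exception as e:print(q,e)
print(get_calibration("wrist"))
E
```

```text
pics
{'time': 0.0, 'qpos': array([ 1.04399218e+00,  2.87201502e-01,  1.57817494e+00,  1.43480295e-05,
        1.27860898e+00, -1.49988467e-01]), 'dq': array([-0.00203156, -0.00151628,  0.00099058,  0.00064249, -0.00064594,
       -0.00277578]), 'joint_efforts': array([ 1.91155632e-04, -4.05981338e+01, -2.92626804e+01, -1.69630662e-04,
        5.89698670e-03, -4.90823638e-06]), 'eef_pos': array([0.24800135, 0.6270824 , 0.2299244 ]), 'tcp_rot': array([ 1.87297054e-01,  9.82302592e-01, -1.12625550e-03, -4.03647439e-04]), 'contact_force': array([0.32931763, 0.37913734, 0.66425654]), 'wrist_torque': array([ 0.02971632, -0.00843892,  0.03516519]), 'opening': 0.9999434618238354}
top {'mtx': array([[485.16664072,   0.        , 262.4330734 ],
       [  0.        , 485.16664072, 183.69516014],
       [  0.        ,   0.        ,   1.        ]]), 'extrinsics': array([[ 0.01699653,  0.98433432, -0.17549091,  0.22894402],
       [-0.99970098,  0.01981615,  0.0143271 ,  0.04500572],
       [ 0.01758021,  0.17519492,  0.9843768 ,  1.73699029],
       [ 0.        ,  0.        ,  0.        ,  1.     
[... 943 characters left out ...]
 (0.26, [248.9, 195.0])]
jaw [(0.66, [245.0, 195.5])]
nominal_seat [(0.67, [277.6, 205.4])]
jaw_face [(0.58, [247.6, 194.2]), (0.27, [281.1, 262.5])]
jaw_back [(0.47, [239.9, 192.5])]
{'mtx': array([[297.31863964,   0.        , 255.6764652 ],
       [  0.        , 297.31863964, 187.20230393],
       [  0.        ,   0.        ,   1.        ]]), 'hand_eye': array([[-1.31468835e-04,  9.63229794e-01,  2.68678891e-01,
         6.94636368e-02],
       [ 9.99999748e-01,  3.14092935e-04, -6.36726136e-04,
         3.31316174e-04],
       [-6.97703726e-04,  2.68678739e-01, -9.63229593e-01,
        -1.43191895e-01],
       [ 0.00000000e+00,  0.00000000e+00,  0.00000000e+00,
         1.00000000e+00]])}
```

View pics/top0.png

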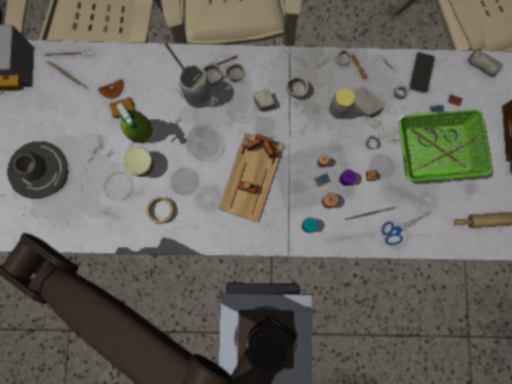

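View pics/side0.png

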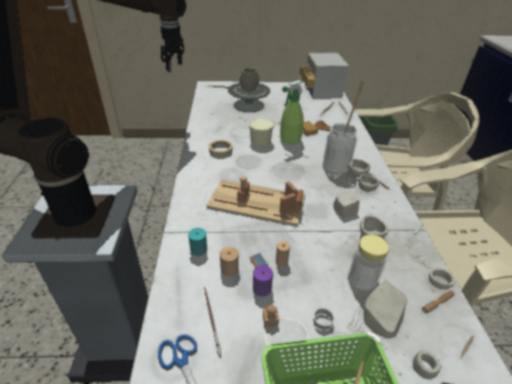

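```bash
cat > h.py <<'E'
import numpy as np,cv2
from plant import *
from scipy.spatial.transform import Rotation as R
def ray(n,uv):
    c=get_calibration(n);K=c["mtx"];u,v=uv
    if n=="wrist":
        s=get_state()
        T=np.eye(4);T[:3,:3]=R.from_quat(s["tcp_rot"]).as_matrix();T[:3,3]=s["eef_pos"]
        E=T@c["hand_eye"]
        a=np.array([u-K[0,2],v-K[1,2]])/K[0,0];r=np.hypot(*a)
        d=np.array([a[0]/r*np.sin(r),-a[1]/r*np.sin(r),-np.cos(r)])if r>1e-9 else np.array([0,0,-1.])
    else:
        E=c["extrinsics"];d=np.array([(u-K[0,2])/K[0,0],-(v-K[1,2])/K[1,1],-1])
    return E[:3,3],E[:3,:3]@d
def at_z(n,uv,z):
    o,d=ray(n,uv);return o+d*(z-o[2])/d[2]
def proj(n,p):
    c=get_calibration(n);K=c["mtx"]
    if n=="wrist":
        s=get_state()
        T=np.eye(4);T[:3,:3]=R.from_quat(s["tcp_rot"]).as_matrix();T[:3,3]=s["eef_pos"]
        E=T@c["hand_eye"]
    else:E=c["extrinsics"]
    q=np.linalg.inv(E)@np.append(p,1);x,y,z=q[0],-q[1],-q[2]
    if n=="wrist":
        h=np.hypot(x,y);t=np.arctan2(h,z);return K[0,0]*t*np.array([x,y])/h+K[:2,2]
    return np.array([K[0,0]*x/z+K[0,2],K[1,1]*y/z+K[1,2]])
E
python3 - <<'E'
from h import *
for q,n,uv,z in [("A","top",(307.1,224.2),0),("B","top",(328.8,204.4),0),("C","top",(345.5,177.4),0),("thin","top",(318.7,161.3),0),("jig","top",(249.8,174.8),0),("seat","top",(257.6,157.3),.012),("jf","top",(244.9,181.2),.034),("jb","top",(242.8,191.2),.034),
("A","side",(262.2,288.4),0),("B","side",(198.1,247.4),0),("C","side",(232.1,269.4),0),("thin","side",(278.7,259.6),0),("jig","side",(253,200.2),0),("seat","side",(277.6,205.4),.012),("jf","side",(247.6,194.2),.034),("jb","side",(239.9,192.5),.034)]:
    print(q,n,np.round(at_z(n,uv,z),4))
E
```

```text
A top [ 0.3942 -0.1431  0.    ]
B top [ 0.4674 -0.2217  0.    ]
C top [ 0.5681 -0.2836  0.    ]
thin top [ 0.6263 -0.1856  0.    ]
jig top [0.5706 0.0664 0.    ]
seat top [0.6339 0.0392 0.012 ]
jf top [0.5403 0.0829 0.034 ]
jb top [0.5041 0.0895 0.034 ]
A side [ 0.5656 -0.2851  0.    ]
B side [ 0.3909 -0.1413 -0.    ]
C side [ 0.4883 -0.2223  0.    ]
thin side [ 0.617  -0.1903  0.    ]
jig side [0.5556 0.0677 0.    ]
seat side [0.6331 0.0263 0.012 ]
jf side [0.5368 0.0574 0.034 ]
jb side [0.5119 0.0665 0.034 ]
```

Run:
```python
from h import *
im=read_camera("top");a=cv2.resize(im[125:240,210:390],None,fx=4,fy=4,interpolation=2)
im=read_camera("side");b=cv2.resize(im[170:340,170:320],None,fx=4,fy=3.5,interpolation=2)
cv2.imwrite("pics/a.png",a[...,::-1]);cv2.imwrite("pics/b.png",b[...,::-1])
for n in("top","side"):
    for q in("jig","thick_former","jaw"):
        for r in cut_out(n,q)[:3]:
            m=r["pixels"].astype(np.uint8)
            print(n,q,r["p"],np.round(r["centre"],1),m.sum())
            if q=="jig":
                pts=np.argwhere(m)[:,::-1].astype(float)
                W=np.array([at_z(n,p,.012)[:2] for p in pts]).astype(np.float32)
                print(cv2.minAreaRect(W),cv2.boxPoints(cv2.minAreaRect(W)))
```

```text
top jig 0.61 [249.3 173.3] 3441Traceback (most recent call last):
  File "<stdin>", line 12, in <module>
  File "h.py", line 16, in at_z
    o,d=ray(n,uv);return o+d*(z-o[2])/d[2]
        ~~~^^^^^^
  File "h.py", line 5, in ray
    c=get_calibration(n);K=c["mtx"];u,v=uv
ValueError: time passes only in moves, steps and waits
```

View pics/a.png

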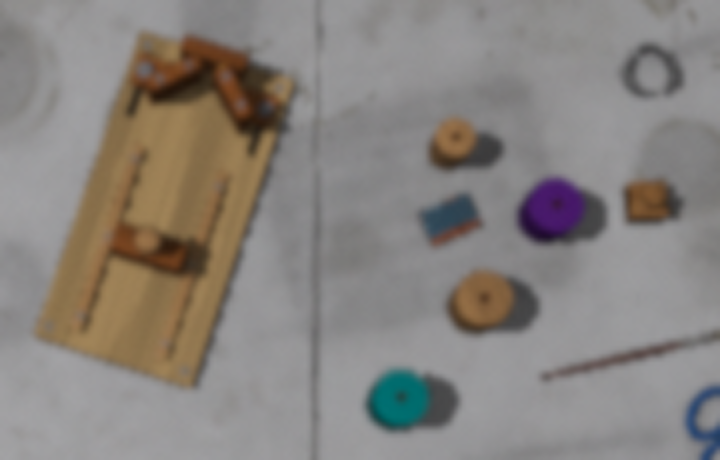

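View pics/b.png

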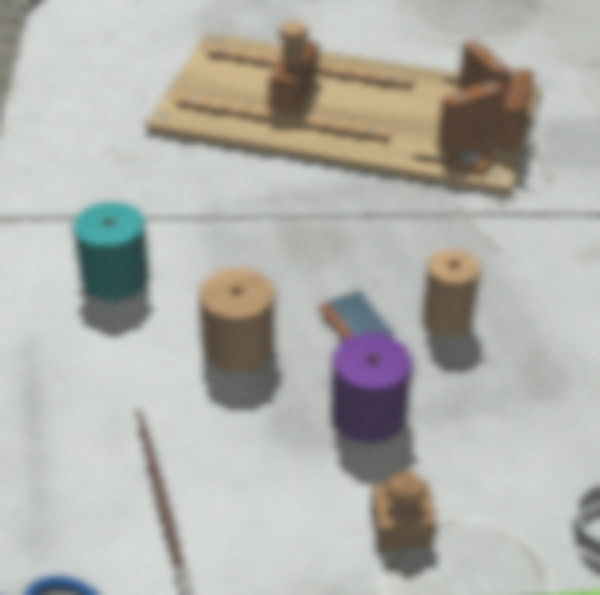

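The thick former is the light wooden one at top (331,199), side (229,253). The board's corners in the top view are (245,133), (283,144), (258,222), (219,209).

```bash
sed -i 's/^def ray/_C={n:get_calibration(n) for n in("top","side","wrist")}\ndef gc(n):return _C[n]\ndef ray/; s/c=get_calibration(n)/c=gc(n)/' h.py
python3 - <<'E'
from h import *
print(at_z("top",(331,199.5),.064),at_z("side",(229,252.9),.064))
B=[at_z("top",(210+x/4,125+y/4),.012)[:2] for x,y in((142,32),(293,75),(193,387),(38,337))]
B=np.array(B);print(B,B.mean(0))
for i in range(4):
    d=B[(i+1)%4]-B[i];print(np.linalg.norm(d),np.degrees(np.arctan2(d[1],d[0])))
B=[at_z("side",(170+x/4,170+y/3.5),.012)[:2] for x,y in((205,38),(150,125),(512,188),(540,82))]
B=np.array(B);print(B,B.mean(0))
for i in range(4):
    d=B[(i+1)%4]-B[i];print(np.linalg.norm(d),np.degrees(np.arctan2(d[1],d[0])))
print("knob",at_z("top",(210+148/4,125+238/4),.091),at_z("side",(170+293/4,170+30/3.5),.091))
E
```

```text
[ 0.47597482 -0.219693    0.064     ] [ 0.48114018 -0.22087925  0.064     ]
[[ 0.7245741   0.08539586]
 [ 0.68682416 -0.05393312]
 [ 0.39852188  0.03245704]
 [ 0.44065846  0.17170547]] [0.56264465 0.05890631]
0.1443524259251176 -105.1598184049014
0.3009675467762951 163.31908513407092
0.14548407935181792 73.16418258005913
0.296744737952125 -16.909135087877146
[[ 0.44766281  0.1600173 ]
 [ 0.40794859  0.02697784]
 [ 0.68748191 -0.05985503]
 [ 0.73148326  0.08739153]] [0.56864414 0.05363291]
0.13884062562704755 -106.62112914333551
0.2927094497074324 -17.256630455931713
0.15368041593262086 73.36239824641396
0.2929651022586746 165.6467759522457
knob [0.51850041 0.07414284 0.091     ] [0.52243116 0.06539201 0.091     ]
```

Emit:
{"op": "move_arm", "data": {"plan": [[[0,0,-5.1,-0.06,-0.03,0,0.085],[0,0,-5.1,-0.11,-0.07,0,0.085],[0,0,-5.1,-0.16,-0.11,0,0.085],[0,0,-5.1,-0.21,-0.15,0,0.085],[0,0,-5.1,-0.25,-0.2,0,0.085]]]}}

```text
time: 1.58
eef_pos: [0.405, 0.3578, 0.2317]
tcp_rot: [0.143, 0.99, 0.0, 0.001]
contact_force: [1.7, -0.4, -1.2]
opening: 0.997
```

```bash
cat >> h.py <<'E'
def shift(p):
    s=get_state();Rm=R.from_quat(s["tcp_rot"]);return np.round(Rm.inv().apply(np.array(p)-s["eef_pos"]),4)
def turn(yaw_deg):
    "rotvec (deg, tool) to make tool z down and tool y at yaw_deg in world"
    s=get_state();Rm=R.from_quat(s["tcp_rot"]);a=np.radians(yaw_deg)
    y=np.array([np.cos(a),np.sin(a),0]);z=np.array([0,0,-1.]);T=R.from_matrix(np.stack([np.cross(y,z),y,z],1))
    return np.round(np.degrees((Rm.inv()*T).as_rotvec()),2)
E
python3 -c "
from h import *
s=get_state();print(s['time'],s['eef_pos'],turn(73.5),shift([.43,.06,.2]),shift([.46,-.22,.2]))"
```

```text
1.575 [0.40504188 0.35780092 0.23170966] [0.04 0.06 0.01] [-0.1085 -0.2785  0.0316] [-0.2167 -0.5384  0.0315]
```

```bash
python3 -c "
from h import *
print(shift([.47,.075,.26]))"
```

```text
[-0.1426 -0.2527 -0.0283]
```

Emit:
{"op": "move_arm", "data": {"plan": [[[0,0,0,-0.03,-0.05,-0.01,0.085],[0,0,0,-0.06,-0.1,-0.02,0.085],[0,0,0,-0.09,-0.15,-0.03,0.085],[0,0,0,-0.11,-0.2,-0.03,0.085],[0,0,0,-0.14,-0.25,-0.03,0.085]]]}}

```text
time: 2.2
eef_pos: [0.4682, 0.0767, 0.2623]
tcp_rot: [0.143, 0.99, 0.0, 0.001]
contact_force: [0.6, 0.8, -0.2]
opening: 0.996
```

```bash
cat > look.py <<'E'
from h import *
import sys
def look(tag,qs=()):
    s=get_state();im=read_camera("wrist");print(s["time"],s["eef_pos"],s["tcp_rot"])
    cv2.imwrite(f"pics/{tag}.png",cv2.resize(im,None,fx=1.5,fy=1.5,interpolation=2)[...,::-1])
    for q,z in qs:
        for r in pinpoint("wrist",q)[:3]:print(q,r["p"],np.round(r["centre"],1),np.round(at_z("wrist",r["centre"],z),4))
E
python3 - <<'E'
from look import *
look("w1",(("nominal_seat",.012),("jig",0),("jaw_face",.034),("jaw",.012),("thick_former",0)))
E
```

```text
2.2 [0.46819206 0.07672554 0.26231191] [1.43244963e-01 9.89686225e-01 4.50595825e-04 1.36127506e-03]
nominal_seat 0.57 [263.3 271.6] [0.6413 0.0346 0.012 ]
jig 0.63 [264.1 220.6] [0.5635 0.0615 0.    ]
jaw_face 0.85 [269.  209.3] [0.5358 0.0769 0.034 ]
jaw_face 0.69 [115.6 259.2] [ 0.5501 -0.1719  0.034 ]
jaw 0.9 [265.6 205.8] [0.537  0.0737 0.012 ]
thick_former 0.96 [ 82.5 267.1] [ 0.565  -0.2736  0.    ]
thick_former 0.7 [ 81.2 216.6] [ 0.4767 -0.224   0.    ]
thick_former 0.66 [100.2 149.6] [ 0.3873 -0.1402  0.    ]
```

View pics/w1.png

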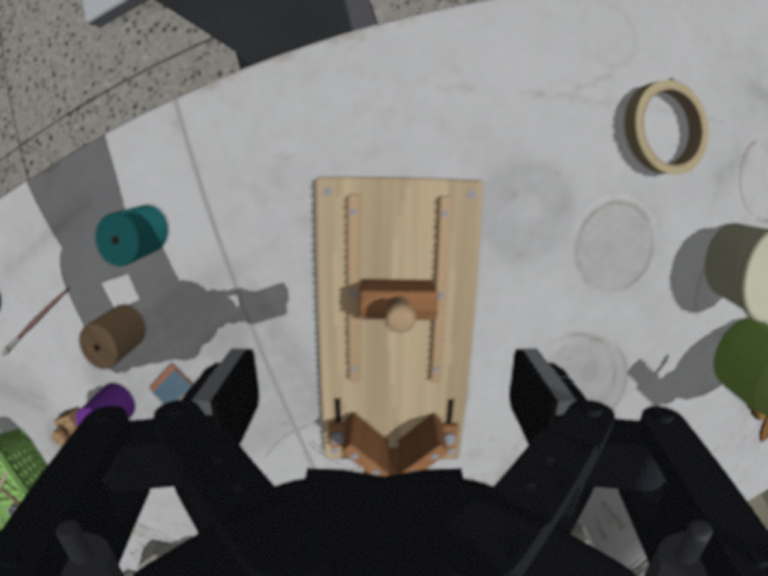

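Run:
```python
from h import *
f=lambda u,v,z:at_z("wrist",(u/1.5,v/1.5),z)
a=[f(316,178,.012),f(482,180,.012),f(326,458,.012),f(459,458,.012)]
s=[f(353,195,.02),f(446,197,.02),f(353,380,.02),f(434,380,.02)]
print(np.round(a,4),np.round(s,4))
d=(s[2]+s[3]-s[0]-s[1])/2;e=s[1]-s[0];print(np.linalg.norm(d),np.degrees(np.arctan2(d[1],d[0])),np.linalg.norm(e),np.degrees(np.arctan2(e[1],e[0])))
yaw=np.arctan2(d[1],d[0]);ux=np.array([np.cos(yaw),np.sin(yaw)]);
m=np.mean(s,0)[:2];print("orig",m+ux*.045)
d=a[1]-a[0];print(np.linalg.norm(d),np.degrees(np.arctan2(d[1],d[0])))
print("orig from back edge",(a[0]+a[1])[:2]/2+ux*.15)
k=f(400,310,.091);print("knob",k)
m=f(80,347,.064);print(m,)
```

```text
[[ 0.4001  0.0384  0.012 ]
 [ 0.4427  0.179   0.012 ]
 [ 0.6834 -0.0495  0.012 ]
 [ 0.7263  0.0911  0.012 ]] [[0.4238 0.0659 0.02  ]
 [0.4479 0.1426 0.02  ]
 [0.5927 0.0124 0.02  ]
 [0.6154 0.0881 0.02  ]]
0.17664134537221837 -17.795536706916494 0.08044919178576054 72.55137256130608
orig [0.5628081 0.0635031]
0.14692845645255043 73.14728222736706
orig from back edge [0.56419559 0.06282889]
knob [0.51096019 0.08020924 0.091     ]
[ 0.47279021 -0.23810538  0.064     ]
```

```bash
python3 -c "
from h import *
print(shift([.41,-.2,.2]),turn(72.7))"
```

```text
[-0.0234 -0.2842  0.0613] [0.07 0.04 0.85]
```

Emit:
{"op": "move_arm", "data": {"plan": [[[0,0,0.8,-0.0,-0.055,0.01,0.085],[0,0,0.8,-0.01,-0.11,0.02,0.085],[0,0,0.8,-0.015,-0.17,0.03,0.085],[0,0,0.8,-0.02,-0.23,0.045,0.085],[0,0,0.8,-0.023,-0.284,0.061,0.085]]]}}

```text
time: 3.12
eef_pos: [0.41, -0.2, 0.2004]
tcp_rot: [0.149, 0.989, 0.0, 0.001]
contact_force: [0.3, -0.2, -1.0]
opening: 0.997
```

Run:
```python
from look import *
look("w2",(("thick_former",0),("thin_former",0)))
```

```text
3.125 [ 0.40999202 -0.20004563  0.20036461] [1.48567548e-01 9.88901503e-01 3.21371195e-04 1.18259561e-03]
thick_former 0.84 [232.2 286.8] [ 0.5589 -0.2816  0.    ]
thick_former 0.68 [258.8 219.5] [ 0.4737 -0.217   0.    ]
thick_former 0.58 [293.  132.9] [ 0.3839 -0.1477  0.    ]
thin_former 0.58 [304.9 302.6] [ 0.6198 -0.1903 -0.    ]
```

View pics/w2.png

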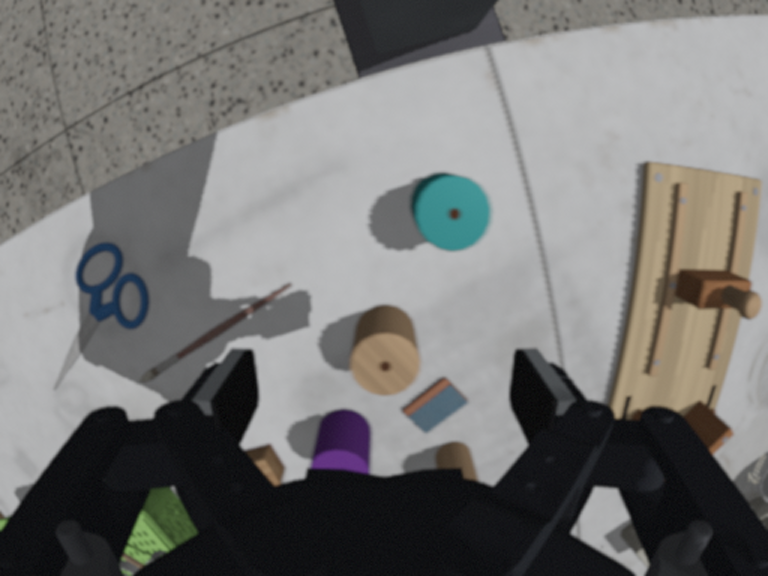

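Run:
```python
from h import *
f=lambda u,v,z:np.round(at_z("wrist",(u/1.5,v/1.5),z),4)
print(f(385,366,.064),f(385,362,.064),"tile",f(435,405,.009))
for p in([.476,-.221,.1],[.476,-.221,.028]):print(shift(p))
```

```text
[ 0.4761 -0.2187  0.064 ] [ 0.4731 -0.2177  0.064 ] tile [ 0.5524 -0.1965  0.009 ]
[-0.0701 -0.0005  0.0992]
[-0.0702 -0.0007  0.1712]
```

Emit:
{"op": "move_arm", "data": {"plan": [[[0,0,0,-0.05,0.001,0.02,0.085],[0,0,0,-0.07,0.001,0.06,0.085],[0,0,0,-0.07,0.001,0.1,0.085],[0,0,0,-0.07,0.001,0.14,0.085],[0,0,0,-0.07,0.001,0.171,0.085]]]}}

```text
time: 3.9
eef_pos: [0.4772, -0.2163, 0.0269]
tcp_rot: [0.149, 0.989, 0.002, -0.001]
contact_force: [-0.6, 0.3, -0.2]
opening: 0.997
```

Run:
```python
from look import *
look("w3")
im=read_camera("side");cv2.imwrite("pics/s3.png",cv2.resize(im[150:340,150:340],None,fx=3,fy=3,interpolation=2)[...,::-1])
print(get_state()["contact_force"])
```

```text
3.9 [ 0.47715146 -0.21634711  0.02694209] [ 1.48862555e-01  9.88856046e-01  1.72330694e-03 -8.31366637e-04]
[-0.74396324  1.27106787  0.45385895]
```

View pics/s3.png

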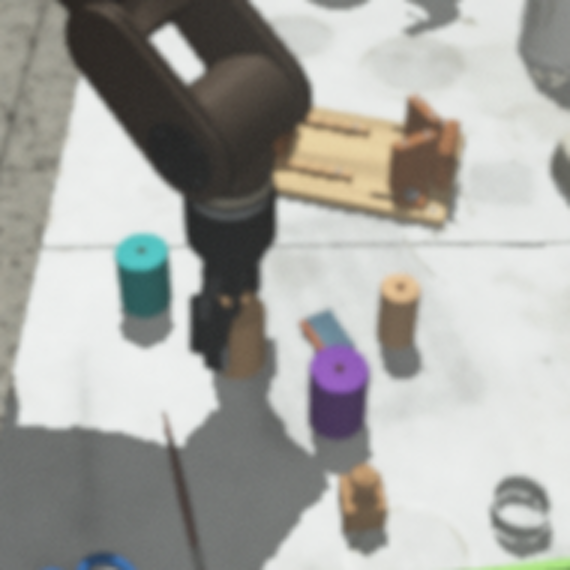

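View pics/w3.png

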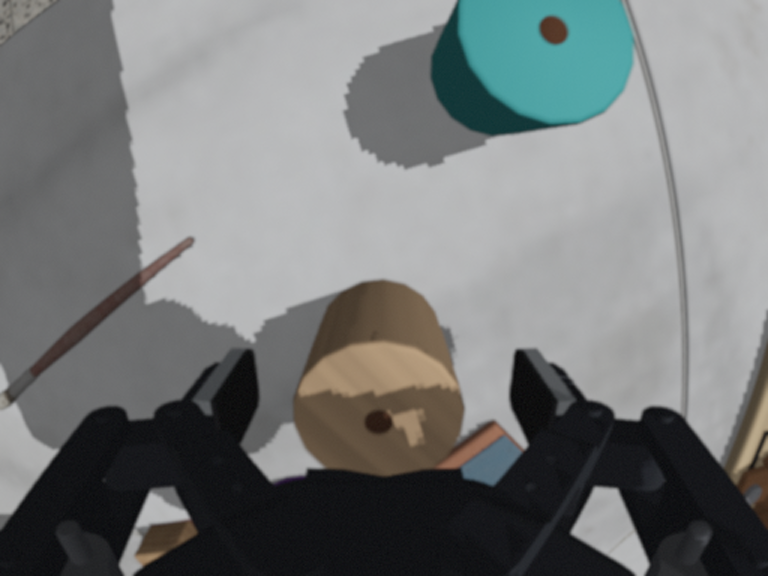

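Run:
```python
from h import *
for v in (421,414):
  p=at_z("wrist",(378/1.5,v/1.5),.064);print(p, shift([p[0],p[1],.03]))
print(turn(72.7))
```

```text
[ 0.47445379 -0.21631149  0.064     ] [-0.     -0.0012 -0.0051]
[ 0.47224238 -0.21561551  0.064     ] [ 0.0023 -0.0012 -0.0051]
[ 0.3  -0.51  0.16]
```

Emit:
{"op": "move_arm", "data": {"plan": [[[0.3,-0.5,0,0.001,-0.001,0,0.04],[0.3,-0.5,0,0.001,-0.001,0,0.04],[0.3,-0.5,0,0.001,-0.001,0,0.04],[0.3,-0.5,0,0.001,-0.001,0,0.04],[0.3,-0.5,0,0.001,-0.001,0,0.04]]], "force": 30}}

```text
time: 4.62
eef_pos: [0.4747, -0.2162, 0.0266]
tcp_rot: [0.149, 0.989, -0.0, 0.001]
contact_force: [0.2, 3.4, 6.7]
opening: 0.578
```

Emit:
{"op": "move_arm", "data": {"plan": [[[0,0,0,0,0,-0.02,0.04],[0,0,0,0,0,-0.05,0.04],[0,0,0,0,0,-0.08,0.04],[0,0,0,0,0,-0.11,0.04],[0,0,0,0,0,-0.13,0.04]]]}}

```text
time: 5.25
eef_pos: [0.4745, -0.2166, 0.1583]
tcp_rot: [0.15, 0.989, -0.001, 0.002]
contact_force: [-0.4, -0.1, -0.4]
opening: 0.581
```

Run:
```python
from look import *
look("w4")
u=np.array([np.cos(np.radians(-17.3)),np.sin(np.radians(-17.3))]);o=np.array([.564,.061])
p=o+u*.014
print(p,shift([*p,.135]),turn(72.7),get_state()["contact_force"])
```

```text
5.25 [ 0.47453351 -0.21663686  0.15826606] [ 1.49533286e-01  9.88754297e-01 -7.05205128e-04  2.05880398e-03]
[0.57736665 0.05683675] [-0.0157  0.2921  0.0254] [-0.12  0.48  0.1 ] [ 1.37080118 -0.65302072  0.85471974]
```

View pics/w4.png

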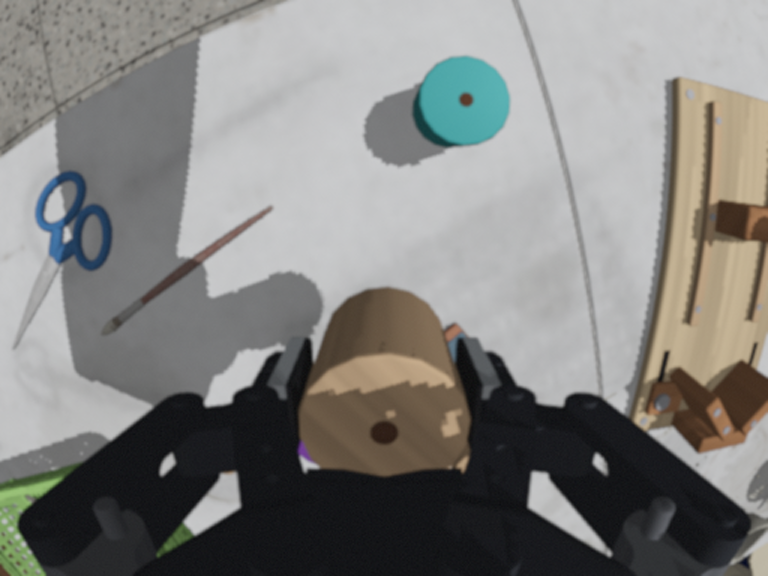

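Emit:
{"op": "move_arm", "data": {"plan": [[[0,0.2,0,-0.003,0.058,0,0.04],[0,0.4,0,-0.006,0.116,0,0.04],[0,0.5,0,-0.01,0.175,0,0.04],[0,0.5,0,-0.013,0.234,0,0.04],[0,0.5,0,-0.016,0.292,0.01,0.04]]]}}

```text
time: 5.92
eef_pos: [0.5784, 0.0583, 0.1506]
tcp_rot: [0.15, 0.989, -0.001, 0.001]
contact_force: [1.1, -0.7, -0.6]
opening: 0.575
```

Run:
```python
from look import *
look("w5",(("nominal_seat",.012),("jaw_face",.034),("jaw",.012)))
```

```text
5.925 [0.57837067 0.05825132 0.15059183] [ 1.49616442e-01  9.88743278e-01 -1.13541468e-03  6.00691164e-04]
jaw_face 0.83 [253.  130.3] [0.5295 0.0714 0.034 ]
jaw 0.67 [256.3 127.9] [0.5299 0.0728 0.012 ]
jaw 0.64 [ 30.9 316.4] [ 0.6848 -0.3522  0.012 ]
```

View pics/w5.png

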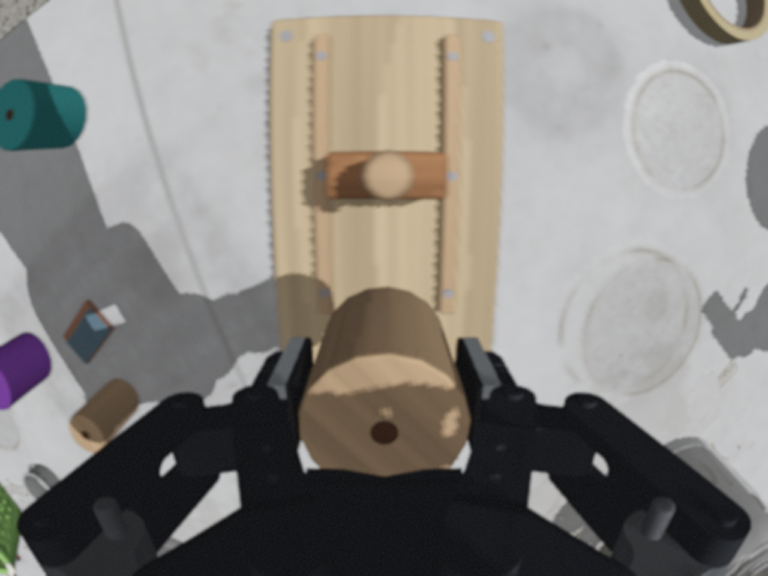

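Run:
```python
from h import *
f=lambda u,v,z:at_z("wrist",(u/1.5,v/1.5),z)
a,b,c,d=f(320,56,.02),f(451,56,.02),f(324,293,.02),f(448,293,.02)
print(np.round([a,b,c,d],4),np.linalg.norm(b-a),np.linalg.norm(d-c),np.linalg.norm(c-a))
m0=(a+b)/2;m1=(c+d)/2;v=(m1-m0)[:2];print("yaw",np.degrees(np.arctan2(v[1],v[0])),np.degrees(np.arctan2(*(b-a)[1::-1])),m0,m1)
v/=np.linalg.norm(v);n=np.array([-v[1],v[0]])
t=get_state()["eef_pos"]
print("tcp lateral off",(t[:2]-m0[:2])@n,"board back edge",[(f(388,16,.012)[:2]-m0[:2])@v], "jaw front",(f(387,197,.055)[:2]-m0[:2])@v,"tcp",(t-m0)[:2]@v,"knob",(f(388,175,.091)[:2]-m0[:2])@v)
print(turn(72.7))
```

```text
[[0.4365 0.0606 0.02  ]
 [0.4597 0.1366 0.02  ]
 [0.5795 0.017  0.02  ]
 [0.6028 0.0932 0.02  ]] 0.0793975353461477 0.07973036705893716 0.14948342838978607
yaw -16.918749267046373 72.9843580746367 [0.4481139  0.09859172 0.02      ] [0.59114152 0.05508548 0.02      ]
tcp lateral off -0.0017868305211329802 board back edge [np.float64(-0.028151249487828066)] jaw front 0.08551122045129471 tcp 0.13513295239617104 knob 0.07258706348508756
[-0.18 -0.13  0.24]
```

Emit:
{"op": "move_arm", "data": {"plan": [[[-0.2,0,0,0,0.002,0.03,0.04],[-0.2,0,0,0,0.002,0.06,0.04],[-0.2,0,0,0,0.002,0.085,0.04],[-0.2,0,0,0,0.002,0.1,0.04],[-0.2,0,0,0,0.002,0.105,0.04]]]}}

```text
time: 6.75
eef_pos: [0.5766, 0.0583, 0.0432]
tcp_rot: [0.149, 0.989, 0.0, -0.002]
contact_force: [-0.3, 1.2, -0.2]
opening: 0.577
```

Run:
```python
from look import *
look("w6")
print(turn(73),get_state()["contact_force"])
```

```text
6.75 [0.57658221 0.05825511 0.04323562] [ 1.49086156e-01  9.88822470e-01  2.11428421e-04 -1.84290434e-03]
[-0.   -0.18 -0.13] [-0.20418486 -0.06025681 -0.79280827]
```

View pics/w6.png

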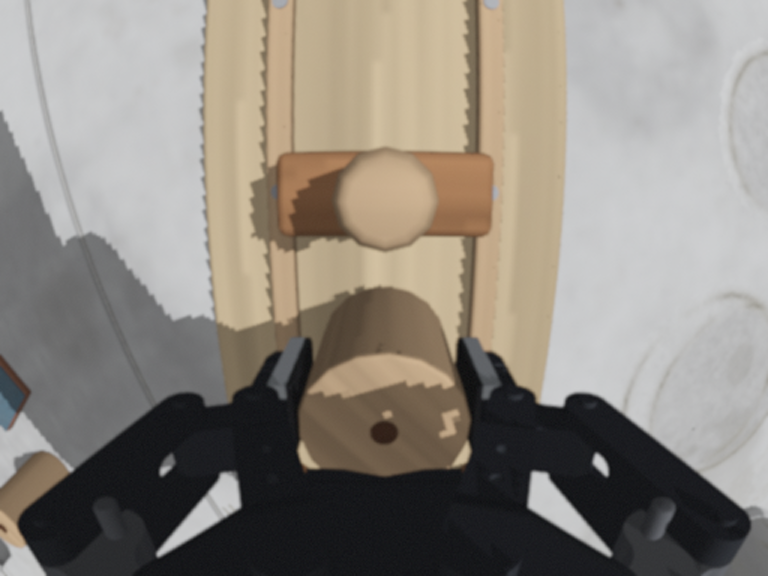

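Emit:
{"op": "move_arm", "data": {"plan": [[[0,0,0,0,0,0.002,0.04],[0,0,0,0,0,0.003,0.04],[0,0,0,0,0,0.004,0.04],[0,0,0,0,0,0.0045,0.04],[0,0,0,0,0,0.0045,0.04]]]}}

```text
time: 7.42
eef_pos: [0.5768, 0.0585, 0.0389]
tcp_rot: [0.149, 0.989, 0.0, -0.002]
contact_force: [0.6, 0.1, -0.8]
opening: 0.578
```

Emit:
{"op": "move_arm", "data": {"plan": [[[0,0,0,0,0,0.0005,0.04],[0,0,0,0,0,0.001,0.04],[0,0,0,0,0,0.001,0.04],[0,0,0,0,0,0.001,0.04],[0,0,0,0,0,0.001,0.04]]]}}

```text
time: 8.05
eef_pos: [0.5774, 0.0585, 0.0387]
tcp_rot: [0.149, 0.989, 0.0, -0.001]
contact_force: [-1.6, 0.4, 5.9]
opening: 0.578
```

Emit:
{"op": "move_arm", "data": {"plan": [[[0,0,0,0,0,0,0.06],[0,0,0,0,0,0,0.07],[0,0,0,0,0,0,0.08],[0,0,0,0,0,0,0.08],[0,0,0,0,0,0,0.08]]]}}

```text
time: 8.68
eef_pos: [0.5773, 0.0585, 0.0386]
tcp_rot: [0.149, 0.989, 0.0, -0.001]
contact_force: [-0.4, -0.5, 0.6]
opening: 0.936
```

Emit:
{"op": "move_arm", "data": {"plan": [[[0,0,0,0,0,-0.01,0.08],[0,0,0,0,0,-0.04,0.08],[0,0,0,0,0,-0.08,0.08],[0,0,0,0,0,-0.12,0.08],[0,0,0,0.03,0,-0.14,0.06]]]}}

```text
time: 9.3
eef_pos: [0.5513, 0.0667, 0.1831]
tcp_rot: [0.149, 0.989, 0.001, 0.002]
contact_force: [-0.5, 0.1, 0.3]
opening: 0.745
```

Run:
```python
from look import *
look("w7")
yaw=np.radians(-17.0);u=np.array([np.cos(yaw),np.sin(yaw)])
for z in(.15,.035):
  p=np.array([.5631,.0633]) - u*.105   # prelim
  print(shift([*p,z]))
print(turn(73))
im=read_camera("side");cv2.imwrite("pics/s7.png",cv2.resize(im[120:300,150:350],None,fx=3.5,fy=3,interpolation=2)[...,::-1])
```

```text
9.3 [0.55133522 0.06673113 0.18305279] [1.49282215e-01 9.88791364e-01 5.68194451e-04 2.47690429e-03]
[ 0.0895 -0.0007  0.034 ]
[ 0.0898 -0.0009  0.149 ]
[ 0.12  0.15 -0.08]
```

View pics/w7.png

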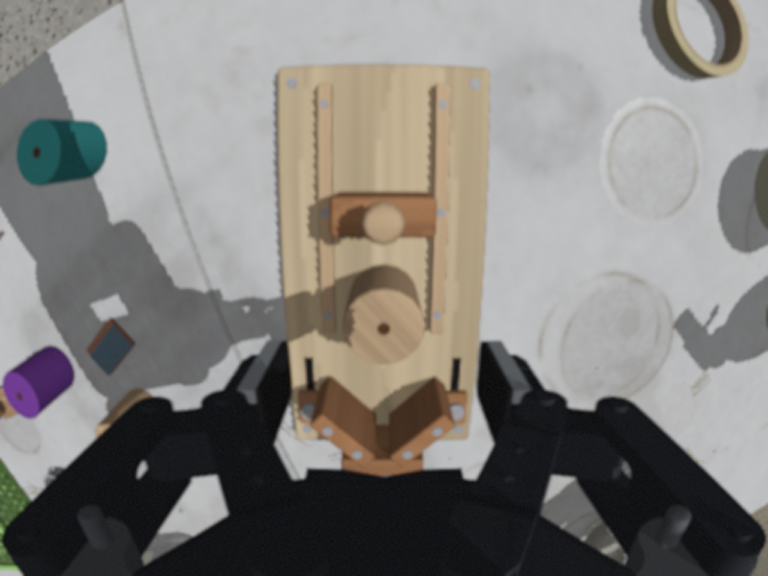

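View pics/s7.png

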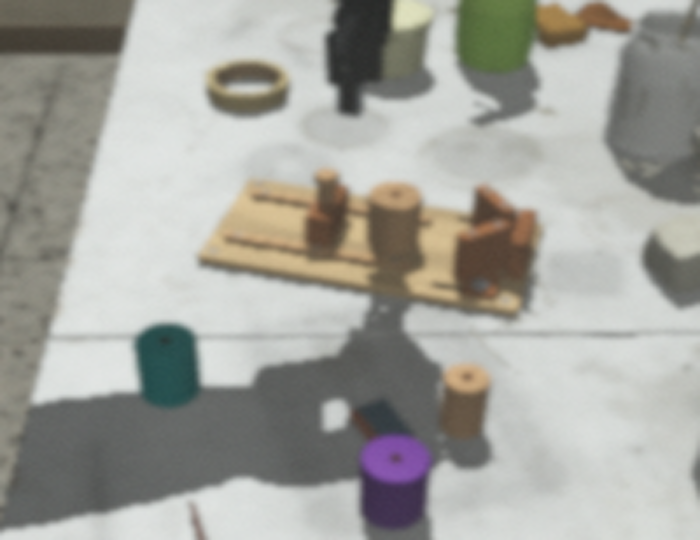

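```bash
cat >> h.py <<'E'
_y=np.radians(-17.0);JU=np.array([np.cos(_y),np.sin(_y)]);JN=np.array([-JU[1],JU[0]]);JO=np.array([.5648,.0629])
def J(x,y=0):return JO+x*JU+y*JN
def tj():
    s=get_state();t=s["eef_pos"];d=t[:2]-JO;f=s["contact_force"]
    return dict(t=round(s["time"],2),x=round(d@JU*1e3,2),y=round(d@JN*1e3,2),z=round(t[2]*1e3,2),Fx=round(f[:2]@JU,2),Fy=round(f[:2]@JN,2),Fz=round(f[2],2))
E
python3 -c "
from h import *
print(tj(),shift([*J(-.1),.15]),shift([*J(-.1),.032]))"
```

```text
{'t': 9.4, 'x': np.float64(-16.36), 'y': np.float64(0.16), 'z': np.float64(182.43), 'Fx': np.float64(0.16), 'Fy': np.float64(-0.43), 'Fz': np.float64(-0.7)} [ 0.0837 -0.0003  0.0321] [ 0.0841 -0.0005  0.1501]
```

Emit:
{"op": "move_arm", "data": {"plan": [[[0,0,0,0.045,0,0,0],[0,0,0,0.085,0,0.01,0],[0,0,0,0.085,0,0.05,0],[0,0,0,0.085,0,0.09,0],[0,0,0,0.085,0,0.12,0]]]}}

```text
time: 10.02
eef_pos: [0.4676, 0.0928, 0.0601]
tcp_rot: [0.148, 0.989, 0.0, 0.001]
contact_force: [0.1, -0.2, 0.8]
opening: 0.004
```

Run:
```python
from look import *
print(tj(),turn(73))
look("w8")
```

```text
{'t': 10.03, 'x': np.float64(-101.65), 'y': np.float64(0.2), 'z': np.float64(60.1), 'Fx': np.float64(0.12), 'Fy': np.float64(-0.19), 'Fz': np.float64(0.81)} [ 0.07  0.11 -0.06]
10.025 [0.46764911 0.09280899 0.0600986 ] [1.48314475e-01 9.88939607e-01 4.97849592e-04 1.01135214e-03]
```

View pics/w8.png

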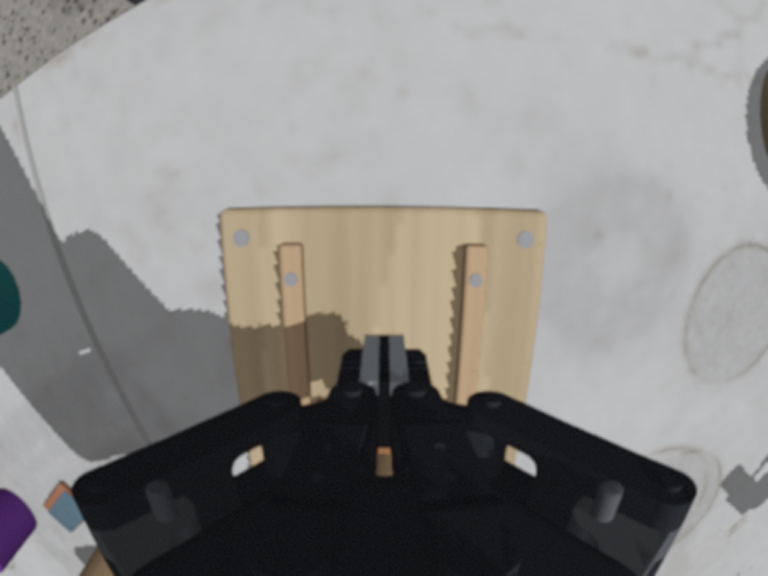

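Emit:
{"op": "move_arm", "data": {"plan": [[[0,0,0,0,0,0.01,0],[0,0,0,0,0,0.02,0],[0,0,0,0,0,0.027,0],[0,0,0,-0.01,0,0.027,0],[0,0,0,-0.02,0,0.027,0]]]}}

```text
time: 10.7
eef_pos: [0.4853, 0.0866, 0.0301]
tcp_rot: [0.148, 0.989, 0.0, -0.001]
contact_force: [0.8, 0.5, -0.7]
opening: 0.0
```

```bash
python3 -c "
from h import *
print(tj(),turn(73))"
```

```text
{'t': 10.7, 'x': np.float64(-82.94), 'y': np.float64(-0.56), 'z': np.float64(30.1), 'Fx': np.float64(0.65), 'Fy': np.float64(0.76), 'Fz': np.float64(-0.66)} [-0.01 -0.17 -0.08]
```

Emit:
{"op": "move_arm", "data": {"plan": [[[0,0,0,-0.003,0,0,0],[0,0,0,-0.006,0,0,0],[0,0,0,-0.009,0,0,0],[0,0,0,-0.012,0,0,0],[0,0,0,-0.015,0,0,0]]]}}

```text
time: 11.32
eef_pos: [0.4986, 0.0824, 0.0297]
tcp_rot: [0.148, 0.989, 0.0, -0.003]
contact_force: [-2.6, 0.8, 0.4]
opening: 0.001
```

```bash
python3 -c "
from h import *
print(tj(),turn(73))"
```

```text
{'t': 11.32, 'x': np.float64(-68.97), 'y': np.float64(-0.71), 'z': np.float64(29.66), 'Fx': np.float64(-2.75), 'Fy': np.float64(0.01), 'Fz': np.float64(0.36)} [-0.04 -0.34 -0.08]
```

Contact with the jaw, with 2.75 N of friction. I'll advance towards the former slowly.

Emit:
{"op": "move_arm", "data": {"plan": [[[0,0,0,-0.003,0,0,0],[0,0,0,-0.006,0,0,0],[0,0,0,-0.009,0,0,0],[0,0,0,-0.012,0,0,0],[0,0,0,-0.015,0,0,0]]]}}

```text
time: 11.95
eef_pos: [0.5128, 0.0779, 0.0293]
tcp_rot: [0.148, 0.989, 0.0, -0.003]
contact_force: [-3.2, 0.9, -1.0]
opening: 0.001
```

```bash
python3 -c "
from h import *
print(tj(),turn(73))"
```

```text
{'t': 11.95, 'x': np.float64(-54.12), 'y': np.float64(-0.85), 'z': np.float64(29.25), 'Fx': np.float64(-3.3), 'Fy': np.float64(-0.08), 'Fz': np.float64(-0.98)} [-0.05 -0.39 -0.08]
```

Emit:
{"op": "move_arm", "data": {"plan": [[[0,0,0,-0.0025,0,0,0],[0,0,0,-0.005,0,0,0],[0,0,0,-0.0075,0,0,0],[0,0,0,-0.01,0,0,0],[0,0,0,-0.0125,0,0,0]]]}}

```text
time: 12.58
eef_pos: [0.5249, 0.0741, 0.0292]
tcp_rot: [0.148, 0.989, -0.0, -0.003]
contact_force: [-4.4, 0.4, 0.2]
opening: 0.001
```

```bash
python3 -c "
from h import *
print(tj(),turn(73))"
```

```text
{'t': 12.57, 'x': np.float64(-41.45), 'y': np.float64(-0.92), 'z': np.float64(29.22), 'Fx': np.float64(-4.36), 'Fy': np.float64(-0.94), 'Fz': np.float64(0.15)} [-0.06 -0.39 -0.08]
```

Emit:
{"op": "move_arm", "data": {"plan": [[[0,0,0,-0.003,0,0,0],[0,0,0,-0.006,0,0,0],[0,0,0,-0.009,0,0,0],[0,0,0,-0.012,0,0,0],[0,0,0,-0.015,0,0,0]]]}}

```text
time: 13.2
eef_pos: [0.5395, 0.0696, 0.0292]
tcp_rot: [0.148, 0.989, -0.0, -0.003]
contact_force: [-3.8, 0.5, 0.4]
opening: -0.001
```

```bash
python3 -c "
from look import *
print(tj(),turn(73))
look('w9')
im=read_camera('side');cv2.imwrite('pics/s9.png',cv2.resize(im[120:250,180:350],None,fx=4,fy=4,interpolation=2)[...,::-1])
"
```

```text
{'t': 13.2, 'x': np.float64(-26.18), 'y': np.float64(-0.95), 'z': np.float64(29.19), 'Fx': np.float64(-3.83), 'Fy': np.float64(-0.61), 'Fz': np.float64(0.43)} [-0.06 -0.39 -0.08]
13.2 [0.53948146 0.06964739 0.02919363] [ 1.48458425e-01  9.88912770e-01 -4.48702883e-05 -3.40995828e-03]
```

View pics/s9.png

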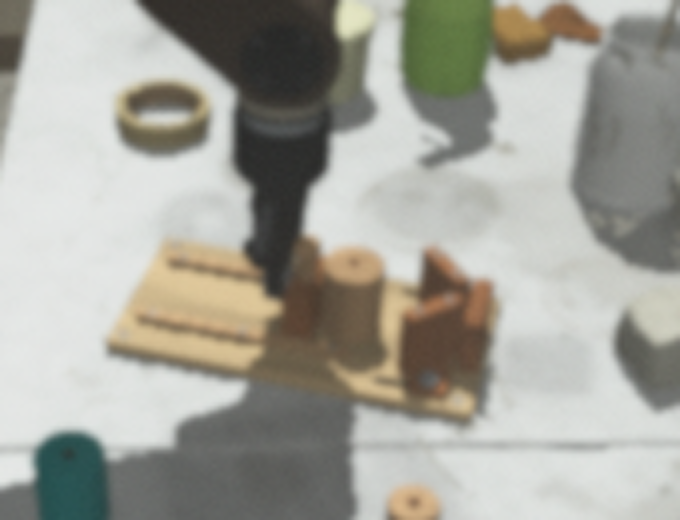

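Emit:
{"op": "move_arm", "data": {"plan": [[[0,0,0,-0.003,0,0,0],[0,0,0,-0.006,0,0,0],[0,0,0,-0.009,0,0,0],[0,0,0,-0.012,0,0,0],[0,0,0,-0.015,0,0,0]]]}}

```text
time: 13.92
eef_pos: [0.5544, 0.0651, 0.0292]
tcp_rot: [0.149, 0.989, 0.0, -0.003]
contact_force: [-4.3, 1.1, 0.3]
opening: -0.003
```

```bash
python3 -c "
from h import *
print(tj(),turn(73))"
```

```text
{'t': 13.93, 'x': np.float64(-10.58), 'y': np.float64(-0.9), 'z': np.float64(29.17), 'Fx': np.float64(-4.4), 'Fy': np.float64(-0.21), 'Fz': np.float64(0.29)} [-0.04 -0.33 -0.08]
```

Emit:
{"op": "move_arm", "data": {"plan": [[[0,0,0,-0.001,0,0,0],[0,0,0,-0.002,0,0,0],[0,0,0,-0.003,0,0,0],[0,0,0,-0.004,0,0,0],[0,0,0,-0.005,0,0,0]]]}}

```text
time: 14.55
eef_pos: [0.5593, 0.0636, 0.0292]
tcp_rot: [0.149, 0.989, 0.0, -0.003]
contact_force: [-3.6, -0.6, 0.5]
opening: 0.002
```

```bash
python3 -c "
from h import *
print(tj(),turn(73))"
```

```text
{'t': 14.55, 'x': np.float64(-5.5), 'y': np.float64(-0.94), 'z': np.float64(29.17), 'Fx': np.float64(-3.27), 'Fy': np.float64(-1.59), 'Fz': np.float64(0.51)} [-0.05 -0.33 -0.08]
```

Emit:
{"op": "move_arm", "data": {"plan": [[[0,0,0,-0.001,0,0,0],[0,0,0,-0.002,0,0,0],[0,0,0,-0.003,0,0,0],[0,0,0,-0.004,0,0,0],[0,0,0,-0.005,0,0,0]]]}}

```text
time: 15.18
eef_pos: [0.5641, 0.0621, 0.0292]
tcp_rot: [0.149, 0.989, -0.0, -0.003]
contact_force: [-3.4, 0.1, 0.6]
opening: 0.006
```

```bash
python3 -c "
from h import *
print(tj(),turn(73))
im=read_camera('side');cv2.imwrite('pics/s10.png',cv2.resize(im[120:250,180:350],None,fx=4,fy=4,interpolation=2)[...,::-1])
"
```

```text
{'t': 15.18, 'x': np.float64(-0.39), 'y': np.float64(-0.94), 'z': np.float64(29.19), 'Fx': np.float64(-3.3), 'Fy': np.float64(-0.93), 'Fz': np.float64(0.58)} [-0.05 -0.32 -0.08]
```

View pics/s10.png

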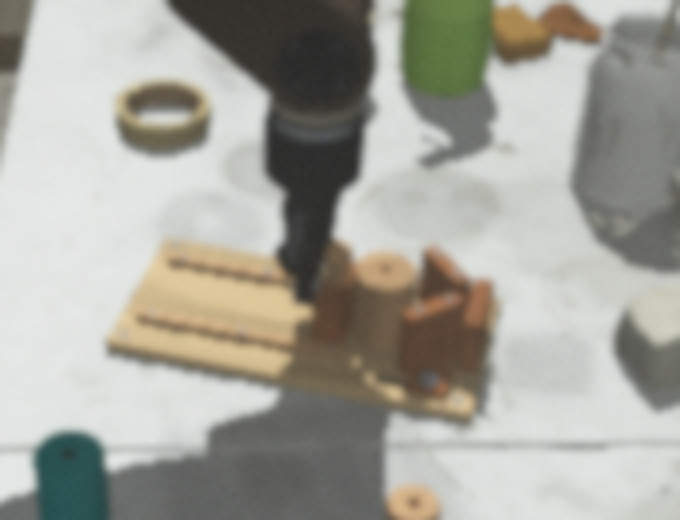

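Emit:
{"op": "move_arm", "data": {"plan": [[[0,0,0,-0.001,0,0,0],[0,0,0,-0.002,0,0,0],[0,0,0,-0.003,0,0,0],[0,0,0,-0.004,0,0,0],[0,0,0,-0.005,0,0,0]]]}}

```text
time: 15.85
eef_pos: [0.5691, 0.0606, 0.0292]
tcp_rot: [0.149, 0.989, 0.0, -0.003]
contact_force: [-3.0, 0.1, 0.0]
opening: -0.002
```

```bash
python3 -c "
from h import *
print(tj(),turn(73))"
```

```text
{'t': 15.85, 'x': np.float64(4.79), 'y': np.float64(-0.97), 'z': np.float64(29.17), 'Fx': np.float64(-2.95), 'Fy': np.float64(-0.76), 'Fz': np.float64(0.0)} [-0.05 -0.31 -0.09]
```

Emit:
{"op": "move_arm", "data": {"plan": [[[0,0,0,-0.001,0,0,0],[0,0,0,-0.002,0,0,0],[0,0,0,-0.003,0,0,0],[0,0,0,-0.004,0,0,0],[0,0,0,-0.005,0,0,0]]]}}

```text
time: 16.48
eef_pos: [0.574, 0.0591, 0.0292]
tcp_rot: [0.149, 0.989, -0.0, -0.003]
contact_force: [-3.2, 0.6, 0.2]
opening: 0.001
```

```bash
python3 -c "
from h import *
print(tj(),turn(73))"
```

```text
{'t': 16.48, 'x': np.float64(9.88), 'y': np.float64(-0.98), 'z': np.float64(29.16), 'Fx': np.float64(-3.27), 'Fy': np.float64(-0.35), 'Fz': np.float64(0.25)} [-0.05 -0.31 -0.08]
```

Emit:
{"op": "move_arm", "data": {"plan": [[[0,0,0,-0.001,0,0,0],[0,0,0,-0.002,0,0,0],[0,0,0,-0.003,0,0,0],[0,0,0,-0.004,0,0,0],[0,0,0,-0.005,0,0,0]]]}}

```text
time: 17.1
eef_pos: [0.5788, 0.0576, 0.0291]
tcp_rot: [0.149, 0.989, -0.0, -0.003]
contact_force: [-4.0, -0.4, 0.4]
opening: -0.002
```

```bash
python3 -c "
from h import *
print(tj(),turn(73))
im=read_camera('side');cv2.imwrite('pics/s11.png',cv2.resize(im[120:250,180:350],None,fx=4,fy=4,interpolation=2)[...,::-1])
im=read_camera('top');cv2.imwrite('pics/t11.png',cv2.resize(im[125:235,205:305],None,fx=5,fy=5,interpolation=2)[...,::-1])
"
```

```text
{'t': 17.1, 'x': np.float64(14.94), 'y': np.float64(-1.01), 'z': np.float64(29.13), 'Fx': np.float64(-3.72), 'Fy': np.float64(-1.55), 'Fz': np.float64(0.42)} [-0.05 -0.31 -0.09]
```

View pics/s11.png

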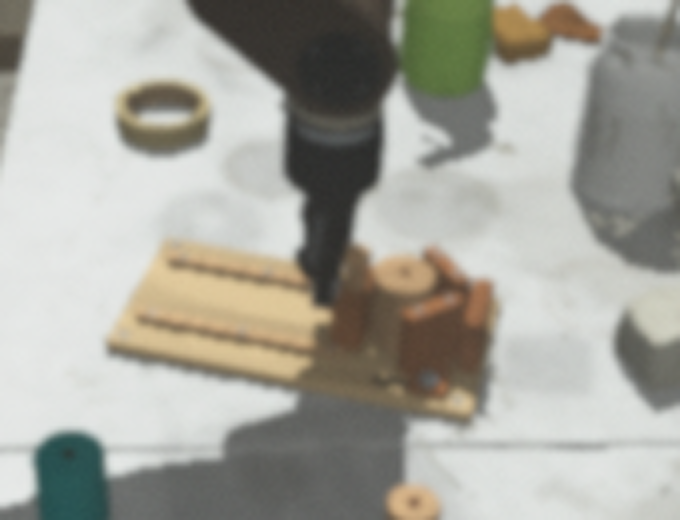

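View pics/t11.png

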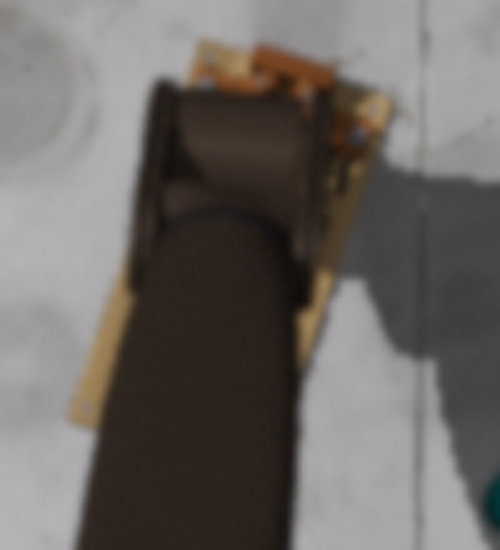

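Upright, and nearly in. I'll continue with smaller steps.

Emit:
{"op": "move_arm", "data": {"plan": [[[0,0,0,-0.0008,0,0,0],[0,0,0,-0.0016,0,0,0],[0,0,0,-0.0024,0,0,0],[0,0,0,-0.0032,0,0,0],[0,0,0,-0.004,0,0,0]]]}}

```text
time: 17.82
eef_pos: [0.5828, 0.0563, 0.0291]
tcp_rot: [0.149, 0.989, -0.0, -0.003]
contact_force: [-3.7, 0.5, 1.1]
opening: -0.002
```

```bash
python3 -c "
from h import *
print(tj(),turn(73))"
```

```text
{'t': 17.82, 'x': np.float64(19.14), 'y': np.float64(-1.01), 'z': np.float64(29.12), 'Fx': np.float64(-3.65), 'Fy': np.float64(-0.59), 'Fz': np.float64(1.1)} [-0.05 -0.29 -0.09]
```

Emit:
{"op": "move_arm", "data": {"plan": [[[0,0,0,-0.0008,0,0,0],[0,0,0,-0.0016,0,0,0],[0,0,0,-0.0024,0,0,0],[0,0,0,-0.0032,0,0,0],[0,0,0,-0.004,0,0,0]]]}}

```text
time: 18.45
eef_pos: [0.5867, 0.0551, 0.0291]
tcp_rot: [0.149, 0.989, -0.0, -0.003]
contact_force: [-2.8, -0.2, -0.1]
opening: 0.0
```

```bash
python3 -c "
from h import *
print(tj(),turn(73))"
```

```text
{'t': 18.45, 'x': np.float64(23.23), 'y': np.float64(-1.03), 'z': np.float64(29.12), 'Fx': np.float64(-2.6), 'Fy': np.float64(-0.97), 'Fz': np.float64(-0.1)} [-0.05 -0.28 -0.09]
```

Emit:
{"op": "move_arm", "data": {"plan": [[[0,0,0,-0.0006,0,0,0],[0,0,0,-0.0012,0,0,0],[0,0,0,-0.0018,0,0,0],[0,0,0,-0.0024,0,0,0],[0,0,0,-0.003,0,0,0]]]}}

```text
time: 19.08
eef_pos: [0.5895, 0.0543, 0.0291]
tcp_rot: [0.149, 0.989, -0.0, -0.003]
contact_force: [-3.9, -0.0, 0.8]
opening: 0.003
```

```bash
python3 -c "
from look import *
print(tj(),turn(73))
look('w12')
im=read_camera('side');cv2.imwrite('pics/s12.png',cv2.resize(im[150:240,230:320],None,fx=6,fy=6,interpolation=2)[...,::-1])
"
```

```text
{'t': 19.07, 'x': np.float64(26.12), 'y': np.float64(-1.04), 'z': np.float64(29.09), 'Fx': np.float64(-3.68), 'Fy': np.float64(-1.13), 'Fz': np.float64(0.84)} [-0.05 -0.31 -0.09]
19.075 [0.58947712 0.05426314 0.02909389] [ 1.48554139e-01  9.88900563e-01 -3.24940326e-05 -2.70996701e-03]
```

View pics/s12.png

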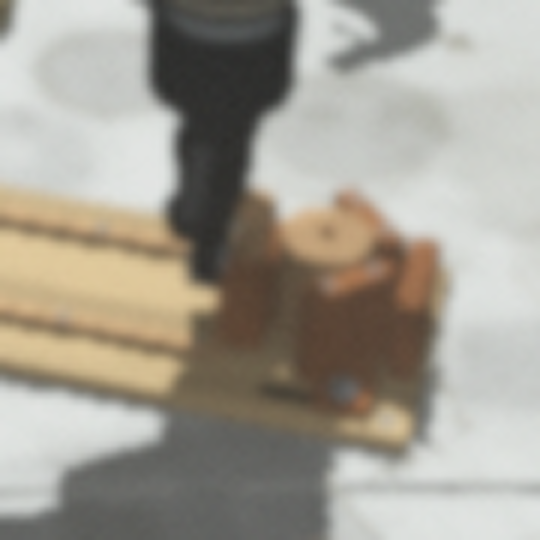

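Emit:
{"op": "move_arm", "data": {"plan": [[[0,0,0,-0.0006,0,0,0],[0,0,0,-0.0012,0,0,0],[0,0,0,-0.0018,0,0,0],[0,0,0,-0.0024,0,0,0],[0,0,0,-0.003,0,0,0]]]}}

```text
time: 19.8
eef_pos: [0.5896, 0.0542, 0.0281]
tcp_rot: [0.149, 0.989, 0.0, -0.006]
contact_force: [-10.0, 2.1, 2.8]
opening: 0.002
```

```bash
python3 -c "
from h import *
print(tj(),turn(73))"
```

```text
{'t': 19.8, 'x': np.float64(26.27), 'y': np.float64(-1.08), 'z': np.float64(28.07), 'Fx': np.float64(-10.19), 'Fy': np.float64(-0.96), 'Fz': np.float64(2.75)} [-0.1  -0.72 -0.08]
```

Emit:
{"op": "move_arm", "data": {"plan": [[[0,0,0,-0.003,0,0,0],[0,0,0,-0.003,0,0,0],[0,0,0,-0.003,0,0,0],[0,0,0,-0.003,0,0,0],[0,0,0,-0.003,0,0,0]]]}}

```text
time: 20.42
eef_pos: [0.5891, 0.0543, 0.0273]
tcp_rot: [0.148, 0.989, 0.0, -0.011]
contact_force: [-13.6, 1.9, 6.0]
opening: 0.002
```

```bash
python3 -c "
from h import *
print(tj(),turn(73))"
```

```text
{'t': 20.43, 'x': np.float64(25.8), 'y': np.float64(-1.13), 'z': np.float64(27.31), 'Fx': np.float64(-13.52), 'Fy': np.float64(-2.14), 'Fz': np.float64(6.0)} [-0.17 -1.22 -0.07]
```

Emit:
{"op": "move_arm", "data": {"plan": [[[0,0,0,-0.0025,0,0,0],[0,0,0,-0.0025,0,0,0],[0,0,0,-0.0025,0,0,0],[0,0,0,-0.0025,0,0,0],[0,0,0,-0.0025,0,0,0]]]}}

```text
time: 21.05
eef_pos: [0.5887, 0.0543, 0.0273]
tcp_rot: [0.148, 0.989, 0.0, -0.015]
contact_force: [-13.2, 1.9, 9.0]
opening: -0.001
```

```bash
python3 -c "
from h import *
print(tj(),turn(73))"
```

```text
{'t': 21.05, 'x': np.float64(25.31), 'y': np.float64(-1.21), 'z': np.float64(27.31), 'Fx': np.float64(-13.15), 'Fy': np.float64(-2.01), 'Fz': np.float64(9.0)} [-0.24 -1.67 -0.05]
```

Emit:
{"op": "move_arm", "data": {"plan": [[[0,0,0,-0.0026,0,-0.001,0],[0,0,0,-0.0028,0,-0.001,0],[0,0,0,-0.0028,0,-0.001,0],[0,0,0,-0.0028,0,-0.001,0],[0,0,0,-0.0028,0,-0.001,0]]]}}

```text
time: 21.68
eef_pos: [0.5881, 0.0544, 0.0276]
tcp_rot: [0.148, 0.989, 0.0, -0.019]
contact_force: [-12.0, 2.1, 5.6]
opening: -0.003
```

```bash
python3 -c "
from h import *
print(tj(),turn(73))"
```

```text
{'t': 21.68, 'x': np.float64(24.81), 'y': np.float64(-1.29), 'z': np.float64(27.57), 'Fx': np.float64(-12.09), 'Fy': np.float64(-1.5), 'Fz': np.float64(5.62)} [-0.31 -2.15 -0.04]
```

Emit:
{"op": "move_arm", "data": {"plan": [[[0,0,0,0.001,0,0,0],[0,0,0,0.004,0,0,0],[0,0,0,0.01,0,0,0],[0,0,0,0.02,0,0,0],[0,0,0,0.04,0,0,0]]]}}

```text
time: 22.3
eef_pos: [0.55, 0.0661, 0.0294]
tcp_rot: [0.148, 0.989, 0.0, -0.018]
contact_force: [-0.0, 1.2, 0.2]
opening: 0.001
```

```bash
python3 -c "
from h import *
print(tj(),turn(73))"
```

```text
{'t': 22.3, 'x': np.float64(-15.12), 'y': np.float64(-1.27), 'z': np.float64(29.38), 'Fx': np.float64(-0.37), 'Fy': np.float64(1.1), 'Fz': np.float64(0.16)} [-0.3  -2.07 -0.06]
```

Emit:
{"op": "move_arm", "data": {"plan": [[[0,-1,0,0.01,0,-0.02,0],[0,-2,0,0.01,0,-0.05,0],[0,-2,0,0.01,0,-0.09,0],[0,-2,0,0.01,0,-0.14,0],[0,-2,0,0.0,0,-0.19,0]]]}}

```text
time: 22.92
eef_pos: [0.5558, 0.0654, 0.2205]
tcp_rot: [0.148, 0.989, -0.002, -0.001]
contact_force: [0.4, 0.1, -0.3]
opening: 0.0
```

Emit:
{"op": "move_arm", "data": {"plan": [[[0,0,0,0,0,0,0],[0,0,0,0,0,0,0],[0,0,0,0,0,0,0],[0,0,0,0,0,0,0],[0,0,0,0,0,0,0]]]}}

```text
time: 23.55
eef_pos: [0.5554, 0.0654, 0.2195]
tcp_rot: [0.148, 0.989, -0.003, -0.002]
contact_force: [0.5, 0.2, 0.5]
opening: -0.003
```

```bash
python3 -c "
from look import *
print(tj(),turn(73))
look('w14')
im=read_camera('side');cv2.imwrite('pics/s14.png',cv2.resize(im[150:240,230:320],None,fx=6,fy=6,interpolation=2)[...,::-1])
"
```

```text
{'t': 23.55, 'x': np.float64(-9.71), 'y': np.float64(-0.31), 'z': np.float64(219.52), 'Fx': np.float64(0.43), 'Fy': np.float64(0.35), 'Fz': np.float64(0.5)} [-0.32 -0.17 -0.03]
23.55 [0.55542064 0.06544378 0.21952293] [ 0.148041    0.98897617 -0.00251791 -0.00191331]
```

View pics/w14.png

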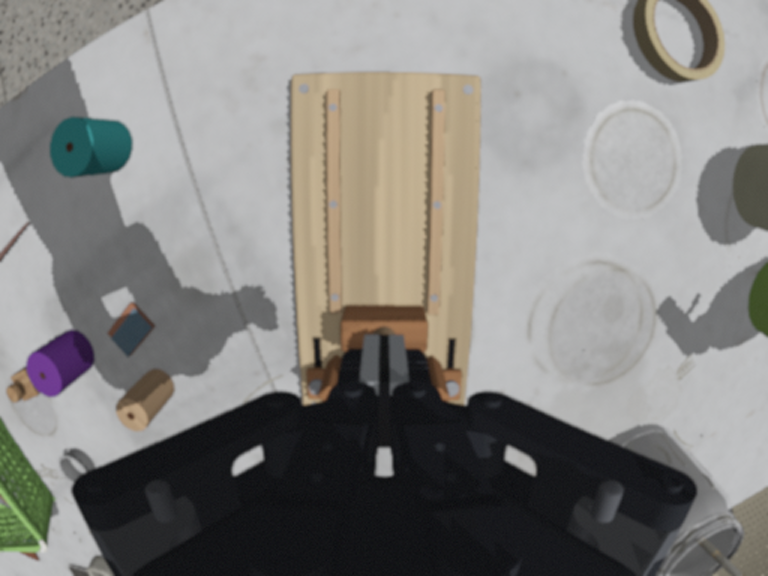

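View pics/s14.png

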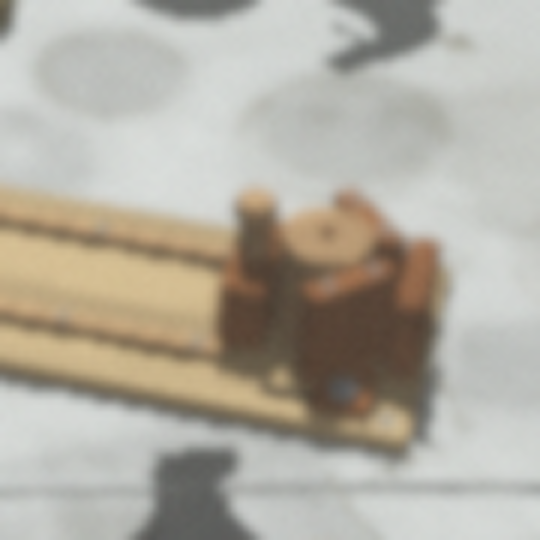

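Emit:
{"op": "move_arm", "data": {"plan": [[[0,0,0,0.03,0.0,0,0],[0,0,0,0.06,0.02,0,0],[0,0,0,0.08,0.07,0,0],[0,0,0,0.08,0.12,0,0],[0,0,0,0.08,0.16,0,0]]]}}

```text
time: 24.28
eef_pos: [0.5262, 0.2437, 0.2196]
tcp_rot: [0.148, 0.989, -0.002, -0.001]
contact_force: [-0.1, -0.5, -0.4]
opening: -0.001
```

Emit:
{"op": "move_arm", "data": {"plan": [[[0,0,0,0,0.05,0,0],[0,0,0,0,0.1,0,0],[0,0,0,0,0.1,0,0],[0,0,0,0,0.1,0,0],[0,0,0,0,0.1,0,0]]]}}

```text
time: 24.9
eef_pos: [0.5553, 0.3383, 0.2192]
tcp_rot: [0.148, 0.989, -0.002, -0.001]
contact_force: [-0.5, 0.2, -0.5]
opening: 0.003
```

```bash
python3 -c "
from look import *
look('w15')
im=read_camera('top');cv2.imwrite('pics/t15.png',cv2.resize(im[125:235,205:355],None,fx=5,fy=5,interpolation=2)[...,::-1])
"
```

```text
24.9 [0.55530502 0.33827885 0.21916176] [ 0.14818473  0.9889559  -0.00246795 -0.00118909]
```

View pics/t15.png

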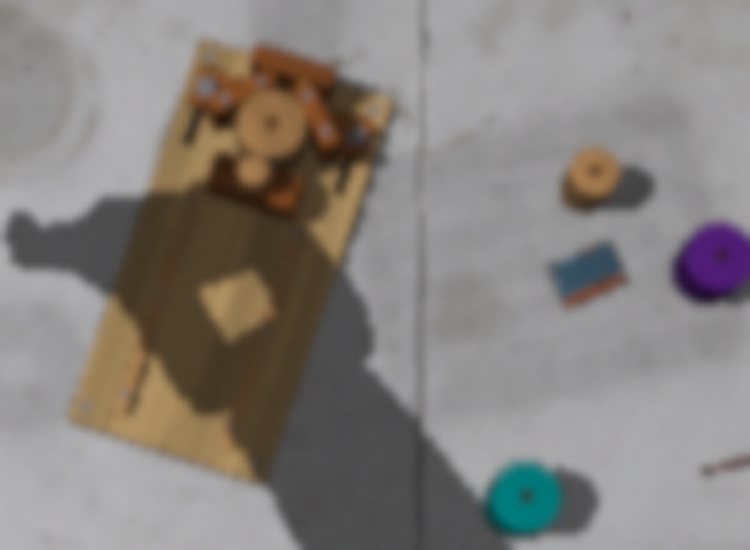

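View pics/w15.png

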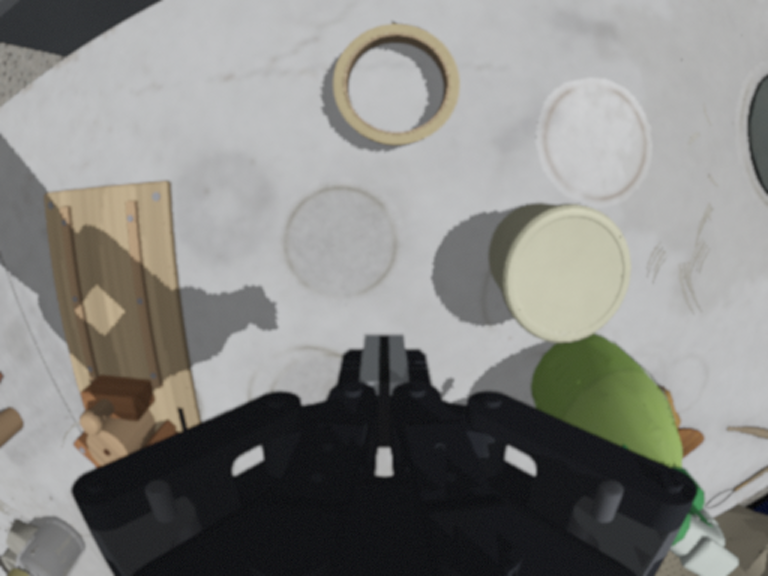

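```bash
python3 -c "
from h import *
for q,u,v,z in(('former',270,123,.076),('knob',253,170,.091)):
    p=at_z('top',(205+u/5,125+v/5),z)[:2]-JO;print(q,p@JU,p@JN)
print(ticket.sign_off())"
```

```text
former 0.08652857285004911 -0.0027277521762248055
knob 0.04723089530329302 -0.002928965172376641
the job is handed in; nothing more can be done
None
```

The thick former is standing upright in the V with the jaw against it, and I have handed the job in after about 25 s of the 61 s allowed.

**Placing:** I gripped it across its diameter and set it on the board about 24 mm in front of the jaw. I let go once it touched down, then pushed the jaw from behind with the fingers shut.

**Seating:** The push force stayed at about 3 to 4 N while the former slid. It rose sharply when the former met both faces, about 10 mm beyond the nominal seat.

**Pressing:** I held it for about 1.9 s. Readings taken once every 0.6 s were 10.2, 13.5, 13.2 and 12.1 N along the push. There was also 3 to 9 N vertically, because the tool tilted by up to 2 degrees. No reading came near 25 N.

**Last checks:**
- **Upright and in contact:** the side and top pictures show the former upright in the V with the jaw up against it, and the robot clear.
- **Centring:** in the top picture, the former's sideways offset from the jig's centre line matches the jaw's knob to within 0.2 mm, so it looks centred. Both read about 2.8 mm off the centre line I had measured with the wrist camera. I put that down to the two cameras' calibration, which is only good to about 2 mm each.
- **Other things on the table:** the thin former and the tile look unmoved in the top picture, and the tape looks unmoved in the wrist view. I did not check the stamp and the ring cutter in the final pictures, but the arm did not go near them.

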